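# Scrape the bench plate clean of wood chips

### The job

Pull the red-handled scraper block up out of its sprung tool rail, wipe the four wood chips off the steel bench plate into the blue tray with it without pressing on the plate with more than 25 N, then stand the scraper upright on the bare part of the cork mat. Keep the gripper and arm off the chips, and leave the stone, jar and hammer where they are.

Things in the scene. Friction and masses are not known exactly. Their poses are not given: they have to be found in the camera images.
- scraper: Scraper block: body 180 mm long (x), 30 thick (y), 55 high, wood with a flat steel foot that wipes. On top a red upright rib handle, 100 mm long (x), 26 thick (y), 55 to 105 mm above the underside: grip it across y from above. A 100 mm bead stands 4 mm out of the +y face, 20 mm up. Origin: centre of the underside, z up. 0.3 to 0.5 kg.
- rail: Grey tool rail fixed on the mat: open-topped channel along x holding the scraper; 214 mm long, y -27 to +48 mm, 50 high, channel floor 8 mm up. A sprung brass roller in the +y cheek catches the scraper's bead: a straight upward pull of about 10 to 20 N frees it, clear after rising 45 mm. Origin: underside, under mid-channel.
- plate: Dark steel bench plate, fixed, 240 (x) x 260 (y) x 40 mm high, flat with no rim. Origin: centre of the underside, so its top is at z = 40 mm. A scraper foot gliding up to 4 mm above the top still carries the chips along. The tray adjoins its +y or its -y edge, the mat the other one.
- tray: Blue open chip tray, fixed, 260 (x) x 200 (y) x 34 mm high outside, walls and floor 5 mm, its long rim 3 mm from the plate's edge and 6 mm lower than the plate's top. Origin: centre of the underside. It stands on the left or the right of the plate.
- mat: Tan cork mat, fixed, 260 (x) x 200 (y) x 6 mm thick, on the side of the plate away from the tray. Origin: centre of the underside. The rail stands on its +y half; the half towards its own -y is bare.
- chip1: Loose pale wood chip (offcut), 64 x 22 x 10 mm (x, y, z), on the plate at any yaw. Origin: centre of its underside as it first lies. 14 g.
- chip2: Loose pale wood chip (offcut), 62 x 24 x 12 mm (x, y, z), on the plate at any yaw. Origin: centre of its underside as it first lies. 14 g.
- chip3: Loose pale wood chip (offcut), 66 x 20 x 10 mm (x, y, z), on the plate at any yaw. Origin: centre of its underside as it first lies. 14 g.
- chip4: Loose pale wood chip (offcut), 60 x 24 x 10 mm (x, y, z), on the plate at any yaw. Origin: centre of its underside as it first lies. 14 g.
- stone: Bystander: red-brown sharpening stone on a wood base, 200 x 70 x 34 mm, beyond the plate. Origin: centre of the underside.
- jar: Bystander: amber glass jar with brass cap, 64 mm across, 75 mm high, beyond the plate. Origin: centre of the underside.
- hammer: Bystander: hammer 240 mm long lying beyond the plate. Origin: centre of its underside.

How it is judged:
By the outcome, as a careful person would: the job done as asked, in the order asked, and still so for the second after the job is handed in, with the robot touching nothing.
It also fails if it takes over 48 s, if anything falls off the work surface, if the arm or the gripper's body presses on something with over 40 N, if the wrist force passes 120 N, or if a joint passes its speed limit or range.

### The arm

A 7-joint arm with a two-finger parallel gripper is mounted at the origin on the work surface. World frame = base frame: x ahead of the robot, y to its left, z up, the work surface at z = 0. Lengths are in m, angles in rad, forces in N, time in s.
With the tool pointing down it reaches from about 0.425 to 0.925 m from the base axis. Payload 6.8 kg.
Tool frame: the origin (TCP) lies on the centre line of the jaws, within the pads' length; the fingertips stand 17 mm ahead of it and the grasp point (between the pads) lies 2 mm behind it; z points along the fingers, y is the direction in which the jaws open and shut (so a half turn about z gives the same grasp; the last joint's range is limited). The gripper opens to 85 mm and grips with 20 to 120 N. Pads are 22 mm wide; open, the fingers measure 114 mm over their backs; the gripper's body (76 mm by 85 mm) begins 54 mm behind the grasp point. The pads swing forward as they close: fully open they stand 13 mm farther back than shut.
Start: joints at [1.182, 0.477, 0.022, 1.555, -0.011, 1.109, -0.083], TCP at [0.187, -0.649, 0.248] pointing down, gripper open.
Joint ranges: [-2.96, 2.96], [-0.34, 2.1], [-1.41, 1.46], [0.24, 2.44], [-1.37, 4.51], [0.17, 1.92], [-2.96, 2.96]. Speed limits (rad/s): [2.39, 2.39, 3.14, 3.14, 3.14, 3.14, 3.14].

### API

Orientations are given as a 3x3 rotation matrix whose columns are the frame's x, y, z axes.
In Python, from cell import ctrl gives the robot as it stands.
- The arm moves only by the tool arm_command, never from a script. Its argument "targets" is a list of rows, each an object with "linear": the shift along the tool's x, y, z in m, a list of three; "roll": the turn about the tool's z in rad; "fingers": the opening, from 0 (shut) to 1 (fully open). A call has exactly 5 rows; each row is the pose to reach, as a shift and turn from the pose commanded when the call began, along the tool's axes at that moment; what a row does not reach only later rows make up. A row lasts 1/12 s, in which the tool goes at most 41.7 mm and 7.16 degrees, less where a joint would pass 70% of its speed; a pose out of reach is approached as far as the arm can. A call with a gripper value outside its range is refused whole. The fingers move at their own pace and stop on an object; the grip force is fixed at half the most. Time passes only in rows, so rows that repeat a pose let the fingers close, or fill a call up. It gives the time, the measured TCP pose, the force and the opening at its end, in the units of the state.
- ctrl.sense(): the state, without advancing time (a new reading comes with each control period).
- ctrl.camera(name): name is "scene" or "side" or "wrist"; returns (picture, depth): 480x640x3 uint8, red, green, blue; 480x640 float32, m along the optical axis (not along the pixel's ray), 0 where there is no reading.
- ctrl.camera_model(name): a dict with "fovy" (degrees; the focal length in pixels is half the picture's height over the tangent of half this angle, whatever the lens; pixels are square), "cx", "cy" (the principal point, pixels), "dist" ([k1, k2, p1, p2, k3] as OpenCV has them; the pictures are not rectified), "R" (3x3) and "t" (3): a world point X has camera coordinates R X + t. Camera axes: x right, y down, z forward; pixel columns grow to the right and rows downward; lengths in m; the calibration is good to about 2 mm. A picture is of the moment at which its call begins: read the wrist's pose just before it. camera_model takes no time and is no camera call; for the wrist camera it gives the pose at the moment of the call.
- ctrl.hand_in(): hands the job in, once; it reports no verdict.
The state is a dict: "clock": time; "joint_pos": joint angles; "qvel": joint speeds; "tau": joint torques, N m; "position": TCP position; "ee_rot": TCP orientation; "contact_force": force on the tool from outside, world axes, zero at the start; "wrist_torque": the same for the moment, N m; "gripper_width": finger opening in m.
Only numpy, scipy, OpenCV 4.12 (cv2) and the standard library are available. Lean on these libraries where they do the work, as an engineer would, in place of code of your own. Each camera call takes 0.05 s, during which the arm holds its last target. There are 200 camera calls.

## Working session

There is one attempt and no reset: what is moved stays moved. The work goes in short steps, Python scripts to look and compute and a tool call to move; the robot and the scene stay as the last step left them, time stands still between calls to the robot, and variables do not carry over. Pictures are saved under pics/ and viewed, about 8 in all and at most 12, crops included, and the job is handed in when it is done.

Besides the shell and the picture viewer there is one more tool, called after "Call:" by a JSON object that holds its "fn" and its "kwargs", one argument or row to a line. arm_command: Moves the arm, as the interface text tells. Its arguments: {"type":"object","properties":{"targets":{"type":"array","items":{"type":"object","properties":{"linear":{"type":"array","items":{"type":"number"}},"roll":{"type":"number"},"fingers":{"type":"number"}}}}},"required":["targets"]}

```bash
ls; mkdir -p pics; python3 - <<'E'
from cell import ctrl
import cv2,numpy as np
s=ctrl.sense();print(s)
ims=[]
for n in ("scene","side"):
    p,d=ctrl.camera(n);m=ctrl.camera_model(n);print(n,m)
    np.savez(f"{n}.npz",p=p,d=d,**{k:np.array(m[k]) for k in m})
    cv2.imwrite(f"pics/{n}0.png",p[:,:,::-1])
E
```

```text
pics
{'clock': 0.0, 'joint_pos': array([ 1.18190065,  0.47779169,  0.02231687,  1.55646969, -0.01151802,
        1.10929452, -0.08310265]), 'qvel': array([ 0.00227856,  0.00189925, -0.00067994, -0.00132362, -0.00047994,
       -0.00022144, -0.00081543]), 'tau': array([-6.20624705e-04, -5.96461523e+01,  1.60761159e+00, -2.81202757e+01,
        1.24368514e-02,  9.24271240e-03,  3.87631516e-06]), 'position': array([ 0.18690346, -0.64801416,  0.24732318]), 'ee_rot': array([[ 9.60826609e-01,  2.77149509e-01, -6.13517196e-04],
       [ 2.77150166e-01, -9.60825058e-01,  1.73020452e-03],
       [-1.09957363e-04, -1.83246293e-03, -9.99998315e-01]]), 'contact_force': array([-0.14318199, -0.54535669,  0.3085231 ]), 'wrist_torque': array([-0.01347054, -0.03897337, -0.0183461 ]), 'gripper_width': 0.08496580824125917}
scene {'fovy': 45.270107475214026, 'cx': 317.2391826448155, 'cy': 237.7057753898016, 'dist': array([-0.06072252,  0.        ,  0.        ,  0.        ,  0.        ]), 'R': array([[ 0.61133851,  0.79135078, -0.00540094],
       [ 0.48588062, -0.38072459, -0.78674571],
       [-0.6246481 ,  0.47834374, -0.61725361]]), 't': array([-0.38652133, -0.24916328,  1.37970194])}
side {'fovy': 57.90388647741618, 'cx': 325.8280602097307, 'cy': 239.3970294491512, 'dist': array([0.03545919, 0.        , 0.        , 0.        , 0.        ]), 'R': array([[ 0.98593346, -0.16713196,  0.00145961],
       [-0.12195047, -0.72531891, -0.67752532],
       [ 0.11429482,  0.66781688, -0.735498  ]]), 't': array([-0.59171423,  0.11021397,  0.71375064])}
```

View pics/scene0.png

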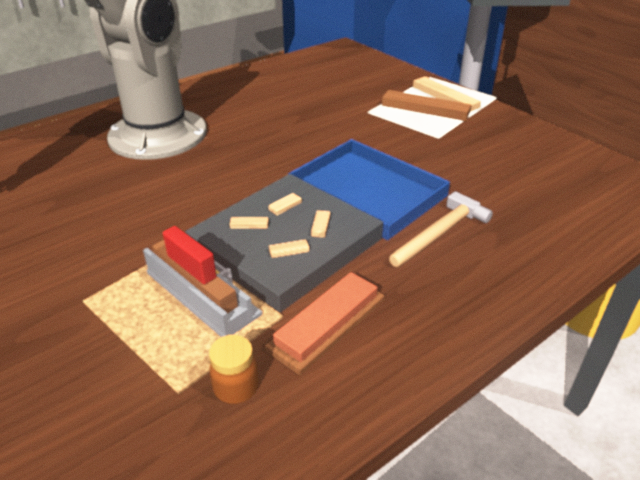

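View pics/side0.png

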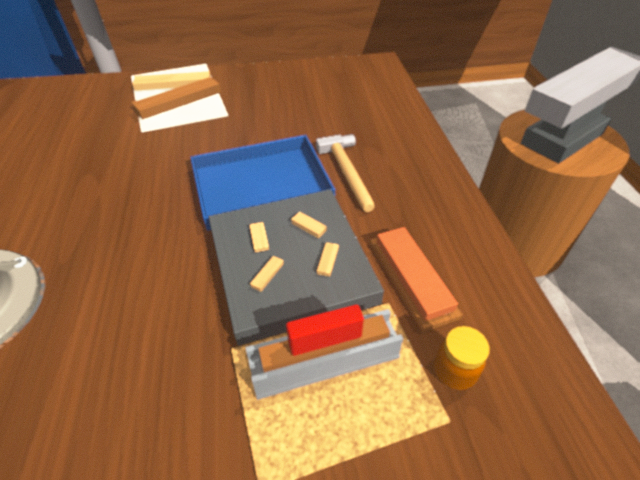

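The scene view shows the tray on the left (+y), the plate in the middle, and the rail with the red handle at about (190,252). In the side view the handle is at about (326,330), the chips at (260,237), (309,225), (328,260) and (267,274), and the bare mat at about (340,420).

```bash
cat > h.py <<'E'
import numpy as np,cv2
def world(p,d,m):
    f=240/np.tan(np.radians(float(m["fovy"]))/2)
    K=np.array([[f,0,m["cx"]],[0,f,m["cy"]],[0,0,1.]])
    v,u=np.mgrid[0:480,0:640]
    q=cv2.undistortPoints(np.stack([u,v],-1).reshape(-1,1,2).astype(np.float64),K,np.array(m["dist"],float)).reshape(480,640,2)
    c=np.dstack([q[...,0]*d,q[...,1]*d,d])
    W=(c-np.array(m["t"]))@np.array(m["R"])
    W[d<=0]=np.nan
    return W
def rect(W,mask,zr):
    k=mask&(W[...,2]>zr[0])&(W[...,2]<zr[1])
    P=W[k]
    if len(P)<15: return None
    (c,s,a)=cv2.minAreaRect((P[:,:2]*1000).astype(np.float32))
    if s[0]<s[1]: s=s[::-1];a+=90
    a=(a+90)%180-90
    return np.round([*c,*s,a,np.median(P[:,2])*1000,len(P)],1)
def masks(p):
    h=cv2.cvtColor(p,cv2.COLOR_RGB2HSV).astype(int);H,S,V=h[...,0],h[...,1],h[...,2]
    return dict(red=((H<5)|(H>175))&(S>200)&(V>120),blue=(H>105)&(H<125)&(S>150),dark=(S<70)&(V<95),pale=(H>10)&(H<28)&(S>60)&(V>150))
E
python3 - <<'E'
from h import *
for n in("scene","side"):
    m=np.load(n+".npz");p=m["p"];W=world(p,m["d"],m);M=masks(p)
    print(n,"handle top",rect(W,M["red"],(.112,.126)))
    roi=(W[...,0]>.3)&(W[...,0]<.95)&(abs(W[...,1])<.5)
    print("plate",rect(W,cv2.erode((M["dark"]&roi).astype(np.uint8),np.ones((3,3)))>0,(.033,.046)))
    print("tray rim",rect(W,M["blue"]&roi,(.028,.038)))
    print("mat",rect(W,cv2.erode((M["pale"]&roi).astype(np.uint8),np.ones((2,2)))>0,(.001,.012)))
    k=(M["pale"]&roi&(W[...,2]>.044)&(W[...,2]<.06)).astype(np.uint8)
    nn,l=cv2.connectedComponents(k)
    for i in range(1,nn):
        r=rect(W,l==i,(.044,.06))
        if r is not None and r[-1]>60: print("chip",r)
E
```

```text
scene handle top None
plate [618.2 -38.8 319.2 159.9  57.5  40.  647. ]
tray rim [500.8 231.4 261.  202.    9.   32.1 677. ]
mat [ 6.887e+02 -6.050e+01  7.066e+02  3.196e+02  6.670e+01  5.900e+00
  9.448e+03]
chip [487.7  37.5  64.4  26.1 -84.   50.3 323. ]
chip [576.4  51.1  67.7  24.3 -46.3  52.4 349. ]
chip [495.3 -46.9  66.4  24.9  51.5  50.  365. ]
chip [597.2 -32.8  63.9  25.6  67.2  50.  427. ]
chip [ 763.3 -249.5   59.    27.9   42.3   49.7  405. ]
side handle top [ 565.2 -197.4   99.    25.5    7.7  118.2 1364. ]
plate [ 506.8 -130.4  125.9   60.2   30.1   39.3  952. ]
tray rim [499.6 228.1 255.4 200.9   8.7  31.4 366. ]
mat [6.2260e+02 4.3700e+01 8.9740e+02 6.3940e+02 8.9800e+01 5.5000e+00
 1.7793e+04]
chip [576.4  48.2  63.3  26.3 -45.8  51.  415. ]
chip [486.6  34.4  62.2  23.7 -84.9  49.1 366. ]
chip [596.3 -35.9  65.7  22.3  67.3  49.3 423. ]
chip [494.8 -48.4  67.6  21.2  52.6  49.2 449. ]
chip [ 567.1 -211.5  176.7    4.     7.1   56.8  301. ]
chip [ 751.9 -261.6   51.5   17.4   -1.3   49.   257. ]
```

Call:
{"fn": "arm_command", "kwargs": {
  "targets": [
    {"linear": [0.0325,-0.022,0],"roll": 0,"fingers": 1},
    {"linear": [0.065,-0.044,0],"roll": 0,"fingers": 1},
    {"linear": [0.0975,-0.066,0],"roll": 0,"fingers": 1},
    {"linear": [0.13,-0.088,0],"roll": 0,"fingers": 1},
    {"linear": [0.163,-0.11,0],"roll": 0,"fingers": 1}
  ]
}}

```text
clock: 0.52
position: [0.3138, -0.496, 0.2479]
ee_rot: [[0.961, 0.277, -0.0], [0.277, -0.961, 0.001], [-0.0, -0.001, -1.0]]
contact_force: [0.7, -0.5, -0.3]
gripper_width: 0.0857
```

Call:
{"fn": "arm_command", "kwargs": {
  "targets": [
    {"linear": [0.0325,-0.022,0],"roll": 0,"fingers": 1},
    {"linear": [0.065,-0.044,0],"roll": 0,"fingers": 1},
    {"linear": [0.0975,-0.066,0],"roll": 0,"fingers": 1},
    {"linear": [0.13,-0.088,0],"roll": 0,"fingers": 1},
    {"linear": [0.163,-0.11,0],"roll": 0,"fingers": 1}
  ]
}}

```text
clock: 0.93
position: [0.4399, -0.3451, 0.2481]
ee_rot: [[0.961, 0.277, -0.0], [0.277, -0.961, 0.0], [-0.0, -0.0, -1.0]]
contact_force: [0.2, -0.9, 0.3]
gripper_width: 0.0855
```

Call:
{"fn": "arm_command", "kwargs": {
  "targets": [
    {"linear": [0.0325,-0.022,0],"roll": 0.03,"fingers": 1},
    {"linear": [0.065,-0.044,0],"roll": 0.06,"fingers": 1},
    {"linear": [0.0975,-0.066,0],"roll": 0.09,"fingers": 1},
    {"linear": [0.13,-0.088,0],"roll": 0.12,"fingers": 1},
    {"linear": [0.163,-0.11,0],"roll": 0.14,"fingers": 1}
  ]
}}

```text
clock: 1.35
position: [0.5661, -0.1944, 0.248]
ee_rot: [[0.99, 0.139, -0.001], [0.139, -0.99, 0.0], [-0.001, -0.0, -1.0]]
contact_force: [0.5, -0.1, -0.2]
gripper_width: 0.0852
```

```bash
cat > w.py <<'E'
from h import *
from cell import ctrl
def wr():
    s=ctrl.sense();m=ctrl.camera_model("wrist");p,d=ctrl.camera("wrist");return s,p,world(p,d,m)
E
python3 - <<'E'
from w import *
s,p,W=wr();M=masks(p);print(s["position"],s["joint_pos"])
cv2.imwrite("pics/w1.png",p[:,:,::-1])
print("handle",rect(W,M["red"],(.112,.126)), "plate",rect(W,np.isfinite(W[...,2]),(.037,.043)))
print("mat",rect(W,M["pale"],(.002,.010)))
for n in("scene","side"):
    q=np.load(n+".npz");W=world(q["p"],q["d"],q);H=masks(q["p"])
    roi=(np.hypot(W[...,0]-.535,W[...,1])<.2)
    print(n,"plate",rect(W,roi,(.0375,.042)))
    roi=(np.hypot(W[...,0]-.57,W[...,1]+.23)<.18)
    print(n,"mat",rect(W,roi,(.0045,.0075)))
E
```

```text
[ 0.56607678 -0.19437757  0.24803549] [ 0.37167648  0.36082731 -0.18608405  1.73470266  0.07535923  1.05363216
 -1.27174554]
handle [ 566.1 -194.5   98.7   23.9    7.4  118.3 2694. ] plate [ 5.7290e+02 -7.7300e+01  4.2720e+02  2.8730e+02 -8.1000e+01  3.9500e+01
  5.3697e+04]
mat [ 5.7980e+02 -1.9720e+02  5.1680e+02  4.3940e+02  2.7700e+01  5.4000e+00
  3.2678e+04]
scene plate [ 567.8  -17.4  313.8  300.9  -80.5   40.4 9633. ]
scene mat [ 5.922e+02 -2.446e+02  3.306e+02  2.353e+02  3.200e+01  5.900e+00
  7.360e+03]
side plate [  539.4   -22.    305.8   239.3   -80.9    39.4 14026. ]
side mat [ 5.9330e+02 -2.2500e+02  3.0220e+02  2.0530e+02  8.9000e+00  5.8000e+00
  1.3959e+04]
```

View pics/w1.png

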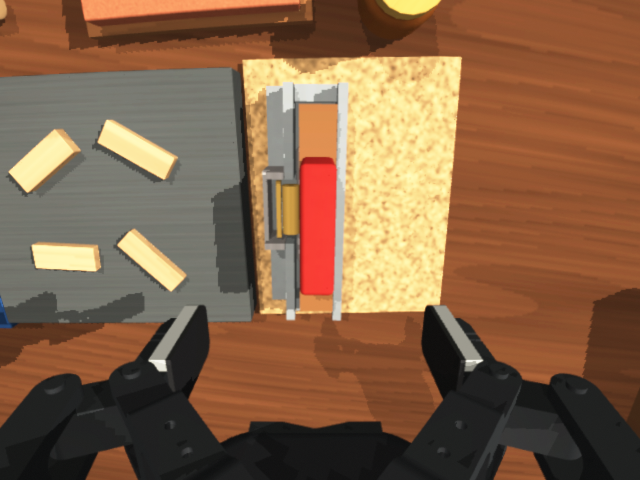

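The wrist view shows the handle at (318,228), midway between the fingers, with the bare mat on the right at about (400,180). The measured handle centre matches the TCP to within 1 mm, so I'm descending and gripping.

Call:
{"fn": "arm_command", "kwargs": {
  "targets": [
    {"linear": [0,0,0.03],"roll": 0.01,"fingers": 1},
    {"linear": [0,0,0.06],"roll": 0.01,"fingers": 1},
    {"linear": [0,0,0.09],"roll": 0.01,"fingers": 1},
    {"linear": [0,0,0.12],"roll": 0.01,"fingers": 1},
    {"linear": [0,0,0.13],"roll": 0.01,"fingers": 1}
  ]
}}

```text
clock: 1.82
position: [0.5624, -0.1954, 0.1138]
ee_rot: [[0.991, 0.131, -0.007], [0.131, -0.991, 0.002], [-0.007, -0.003, -1.0]]
contact_force: [-1.4, 0.0, -0.5]
gripper_width: 0.0858
```

Call:
{"fn": "arm_command", "kwargs": {
  "targets": [
    {"linear": [0,0,0.012],"roll": 0,"fingers": 1},
    {"linear": [0,0,0.023],"roll": 0,"fingers": 1},
    {"linear": [0,0,0.023],"roll": 0,"fingers": 0.5},
    {"linear": [0,0,0.023],"roll": 0,"fingers": 0},
    {"linear": [0,0,0.023],"roll": 0,"fingers": 0}
  ]
}}

```text
clock: 2.23
position: [0.5664, -0.1963, 0.0966]
ee_rot: [[0.991, 0.13, 0.002], [0.13, -0.991, -0.001], [0.002, 0.001, -1.0]]
contact_force: [0.5, 0.5, -0.9]
gripper_width: 0.0514
```

Call:
{"fn": "arm_command", "kwargs": {
  "targets": [
    {"linear": [0,0,0],"roll": 0,"fingers": 0},
    {"linear": [0,0,0],"roll": 0,"fingers": 0},
    {"linear": [0,0,0],"roll": 0,"fingers": 0},
    {"linear": [0,0,0],"roll": 0,"fingers": 0},
    {"linear": [0,0,0],"roll": 0,"fingers": 0}
  ]
}}

```text
clock: 2.65
position: [0.5663, -0.196, 0.0965]
ee_rot: [[0.991, 0.13, 0.002], [0.13, -0.991, -0.0], [0.002, 0.001, -1.0]]
contact_force: [-1.2, -0.2, 7.8]
gripper_width: 0.0251
```

Call:
{"fn": "arm_command", "kwargs": {
  "targets": [
    {"linear": [0,0,-0.004],"roll": 0,"fingers": 0},
    {"linear": [0,0,-0.01],"roll": 0,"fingers": 0},
    {"linear": [0,0,-0.016],"roll": 0,"fingers": 0},
    {"linear": [0,0,-0.023],"roll": 0,"fingers": 0},
    {"linear": [0,0,-0.03],"roll": 0,"fingers": 0}
  ]
}}

```text
clock: 3.07
position: [0.5647, -0.1957, 0.1257]
ee_rot: [[0.991, 0.13, -0.002], [0.13, -0.991, 0.001], [-0.002, -0.001, -1.0]]
contact_force: [1.0, -2.5, -4.1]
gripper_width: 0.0253
```

Call:
{"fn": "arm_command", "kwargs": {
  "targets": [
    {"linear": [0,0,-0.01],"roll": 0,"fingers": 0},
    {"linear": [0,0,-0.02],"roll": 0,"fingers": 0},
    {"linear": [0,0,-0.032],"roll": 0,"fingers": 0},
    {"linear": [0,0,-0.045],"roll": 0,"fingers": 0},
    {"linear": [0,0,-0.06],"roll": 0,"fingers": 0}
  ]
}}

```text
clock: 3.48
position: [0.565, -0.1956, 0.1864]
ee_rot: [[0.991, 0.131, -0.001], [0.131, -0.991, 0.0], [-0.001, -0.001, -1.0]]
contact_force: [0.3, 0.0, -4.3]
gripper_width: 0.0255
```

```bash
python3 - <<'E'
from w import *
s=ctrl.sense();print(s["position"],s["contact_force"],s["wrist_torque"],s["gripper_width"])
for n in("scene","side"):
    m=ctrl.camera_model(n);p,d=ctrl.camera(n);W=world(p,d,m);cv2.imwrite(f"pics/{n}1.png",p[:,:,::-1])
    h=cv2.cvtColor(p,cv2.COLOR_RGB2HSV);
    near=(np.hypot(W[...,0]-.566,W[...,1]+.196)<.11)&(W[...,2]>.07)
    red=near&((h[...,0]<5)|(h[...,0]>175))&(h[...,1]>170)
    print(n,"red z range",np.percentile(W[red][:,2],[1,50,99]) if red.sum() else None, rect(W,red,(.1,.25)))
    br=near&~red&(W[...,2]<.16)
    print(np.percentile(W[br][:,2],[1,5,50,95]))
E
```

```text
[ 0.56500667 -0.19559127  0.18637128] [ 0.25367658  0.04383144 -4.3278556 ] [-0.00459774 -0.05988835  0.0372877 ] 0.025480846698154962
scene red z range [0.16318921 0.19810661 0.21106249] [ 566.7 -195.6   96.9   64.2  -19.1  198.1 1224. ]
[0.104367   0.10732693 0.13849253 0.15929572]
side red z range [0.16717695 0.20792303 0.21354673] [ 567.7 -213.1   99.7   56.7    6.9  207.9 1965. ]
[0.10745853 0.10985308 0.13496066 0.15786321]
```

View pics/side1.png

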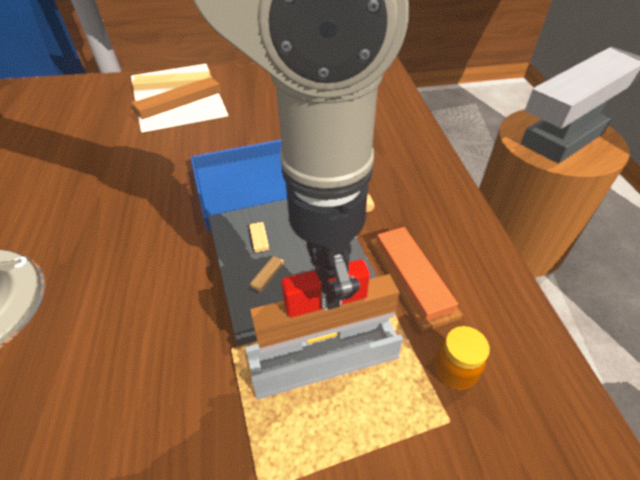

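The scraper is free and hangs level. Its underside measures about 104 mm up, which matches the grip geometry. Next I move over the plate near the mat edge and lower it to a glide height.

Call:
{"fn": "arm_command", "kwargs": {
  "targets": [
    {"linear": [0,-0.015,0],"roll": -0.005,"fingers": 0},
    {"linear": [0.0005,-0.035,0],"roll": -0.012,"fingers": 0},
    {"linear": [0.001,-0.055,0],"roll": -0.02,"fingers": 0},
    {"linear": [0.001,-0.075,0],"roll": -0.024,"fingers": 0},
    {"linear": [0.0015,-0.087,0],"roll": -0.024,"fingers": 0}
  ]
}}

```text
clock: 4.0
position: [0.5545, -0.106, 0.1845]
ee_rot: [[0.988, 0.157, -0.002], [0.157, -0.988, 0.002], [-0.002, -0.002, -1.0]]
contact_force: [-0.6, -0.3, -4.0]
gripper_width: 0.0252
```

Call:
{"fn": "arm_command", "kwargs": {
  "targets": [
    {"linear": [0,0,0.015],"roll": 0,"fingers": 0},
    {"linear": [0,0,0.03],"roll": 0,"fingers": 0},
    {"linear": [0,0,0.042],"roll": 0,"fingers": 0},
    {"linear": [0,0,0.052],"roll": 0,"fingers": 0},
    {"linear": [0,0,0.057],"roll": 0,"fingers": 0}
  ]
}}

```text
clock: 4.42
position: [0.5546, -0.1096, 0.1265]
ee_rot: [[0.988, 0.154, -0.003], [0.154, -0.988, 0.0], [-0.003, -0.001, -1.0]]
contact_force: [0.2, 0.3, -4.4]
gripper_width: 0.0254
```

Call:
{"fn": "arm_command", "kwargs": {
  "targets": [
    {"linear": [0,0,0],"roll": 0,"fingers": 0},
    {"linear": [0,0,0.001],"roll": 0,"fingers": 0},
    {"linear": [0,0,0.002],"roll": 0,"fingers": 0},
    {"linear": [0,0,0.002],"roll": 0,"fingers": 0},
    {"linear": [0,0,0.002],"roll": 0,"fingers": 0}
  ]
}}

```text
clock: 4.83
position: [0.556, -0.1097, 0.1268]
ee_rot: [[0.988, 0.154, 0.001], [0.154, -0.988, -0.0], [0.001, 0.0, -1.0]]
contact_force: [-0.4, -0.3, -3.2]
gripper_width: 0.0256
```

```bash
python3 - <<'E'
from w import *
s,p,W=wr();print(s["position"],s["contact_force"],s["wrist_torque"],s["ee_rot"][:,0])
cv2.imwrite("pics/w2.png",p[:,:,::-1])
p,d=ctrl.camera("side");cv2.imwrite("pics/side2.png",cv2.resize(p[180:380,180:420,::-1],None,fx=3,fy=3))
E
```

```text
[ 0.55597645 -0.10966312  0.12684412] [-0.3576831  -0.3353634  -3.23826514] [-0.02590283 -0.0032138  -0.00244954] [9.88074086e-01 1.53976297e-01 9.49263667e-04]
```

View pics/side2.png

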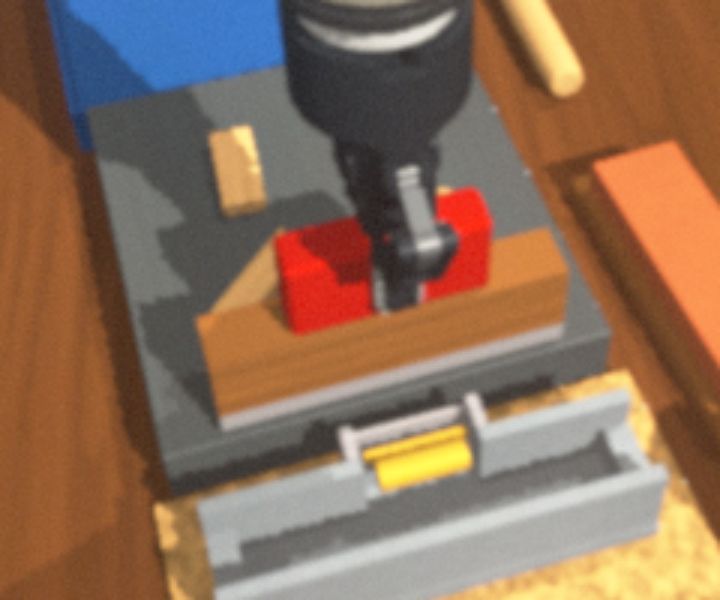

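The scraper is over the near strip of the plate, behind the chips and parallel to the rail. I'm lowering it a little more while watching the force.

Call:
{"fn": "arm_command", "kwargs": {
  "targets": [
    {"linear": [0,0,0.0005],"roll": 0,"fingers": 0},
    {"linear": [0,0,0.001],"roll": 0,"fingers": 0},
    {"linear": [0,0,0.001],"roll": 0,"fingers": 0},
    {"linear": [0,0,0.001],"roll": 0,"fingers": 0},
    {"linear": [0,0,0.001],"roll": 0,"fingers": 0}
  ]
}}

```text
clock: 5.35
position: [0.5556, -0.1095, 0.1253]
ee_rot: [[0.988, 0.154, 0.0], [0.154, -0.988, 0.0], [0.0, -0.0, -1.0]]
contact_force: [0.6, -0.5, -3.8]
gripper_width: 0.0255
```

Call:
{"fn": "arm_command", "kwargs": {
  "targets": [
    {"linear": [0,0,0.0005],"roll": 0,"fingers": 0},
    {"linear": [0,0,0.001],"roll": 0,"fingers": 0},
    {"linear": [0,0,0.001],"roll": 0,"fingers": 0},
    {"linear": [0,0,0.001],"roll": 0,"fingers": 0},
    {"linear": [0,0,0.001],"roll": 0,"fingers": 0}
  ]
}}

```text
clock: 5.77
position: [0.5556, -0.1096, 0.1243]
ee_rot: [[0.988, 0.154, 0.0], [0.154, -0.988, -0.0], [0.0, 0.0, -1.0]]
contact_force: [-0.3, 0.6, -4.9]
gripper_width: 0.0252
```

Call:
{"fn": "arm_command", "kwargs": {
  "targets": [
    {"linear": [0,-0.004,0],"roll": 0,"fingers": 0},
    {"linear": [0,-0.012,0],"roll": 0,"fingers": 0},
    {"linear": [0,-0.021,0],"roll": 0,"fingers": 0},
    {"linear": [0,-0.03,0],"roll": 0,"fingers": 0},
    {"linear": [0,-0.04,0],"roll": 0,"fingers": 0}
  ]
}}

```text
clock: 6.18
position: [0.5492, -0.0687, 0.1243]
ee_rot: [[0.988, 0.155, -0.0], [0.155, -0.988, 0.0], [-0.0, -0.0, -1.0]]
contact_force: [0.9, -0.1, -2.0]
gripper_width: 0.0254
```

Call:
{"fn": "arm_command", "kwargs": {
  "targets": [
    {"linear": [0,-0.01,0],"roll": 0,"fingers": 0},
    {"linear": [0,-0.02,0],"roll": 0,"fingers": 0},
    {"linear": [0,-0.03,0],"roll": 0,"fingers": 0},
    {"linear": [0,-0.04,0],"roll": 0,"fingers": 0},
    {"linear": [0,-0.05,0],"roll": 0,"fingers": 0}
  ]
}}

```text
clock: 6.6
position: [0.5416, -0.0195, 0.1244]
ee_rot: [[0.988, 0.154, 0.0], [0.154, -0.988, -0.0], [0.0, 0.0, -1.0]]
contact_force: [0.5, -1.1, -4.1]
gripper_width: 0.0255
```

```bash
python3 - <<'E'
from w import *
s,p,W=wr();print(s["position"],s["contact_force"],s["ee_rot"][:,0])
a=cv2.resize(p[:,:,::-1],(400,300))
p,d=ctrl.camera("scene");b=cv2.resize(p[130:330,140:460,::-1],(480,300))
cv2.imwrite("pics/c3.png",cv2.resize(np.hstack([a,b]),(800,273)))
E
```

```text
[ 0.54159928 -0.01954977  0.12435317] [ 0.46014592 -1.13486383 -4.09291784] [9.88008797e-01 1.54397561e-01 1.03843588e-04]
```

View pics/c3.png

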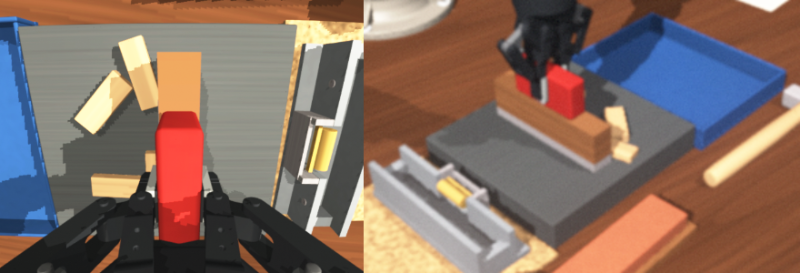

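The chips are riding in front of the blade, well inside its ends, and the plate behind it is clean. I'm continuing over the tray.

Call:
{"fn": "arm_command", "kwargs": {
  "targets": [
    {"linear": [0,-0.008,0],"roll": 0,"fingers": 0},
    {"linear": [0,-0.018,0],"roll": 0,"fingers": 0},
    {"linear": [0,-0.028,0],"roll": 0,"fingers": 0},
    {"linear": [0,-0.039,0],"roll": 0,"fingers": 0},
    {"linear": [0,-0.05,0],"roll": 0,"fingers": 0}
  ]
}}

```text
clock: 7.12
position: [0.5338, 0.03, 0.1243]
ee_rot: [[0.988, 0.154, -0.0], [0.154, -0.988, 0.0], [0.0, -0.0, -1.0]]
contact_force: [0.7, -0.3, -3.8]
gripper_width: 0.0252
```

Call:
{"fn": "arm_command", "kwargs": {
  "targets": [
    {"linear": [0,-0.01,0],"roll": 0,"fingers": 0},
    {"linear": [0,-0.02,0],"roll": 0,"fingers": 0},
    {"linear": [0,-0.03,0],"roll": 0,"fingers": 0},
    {"linear": [0,-0.04,0],"roll": 0,"fingers": 0},
    {"linear": [0,-0.05,0],"roll": 0,"fingers": 0}
  ]
}}

```text
clock: 7.53
position: [0.5262, 0.0792, 0.1243]
ee_rot: [[0.988, 0.154, 0.0], [0.154, -0.988, -0.0], [0.0, 0.0, -1.0]]
contact_force: [0.8, -0.3, -3.8]
gripper_width: 0.0254
```

Call:
{"fn": "arm_command", "kwargs": {
  "targets": [
    {"linear": [0,-0.01,0],"roll": 0,"fingers": 0},
    {"linear": [0,-0.02,0],"roll": 0,"fingers": 0},
    {"linear": [0,-0.03,0],"roll": 0,"fingers": 0},
    {"linear": [0,-0.04,0],"roll": 0,"fingers": 0},
    {"linear": [0,-0.05,0],"roll": 0,"fingers": 0}
  ]
}}

```text
clock: 7.95
position: [0.5185, 0.1286, 0.1243]
ee_rot: [[0.988, 0.154, 0.0], [0.154, -0.988, 0.0], [0.0, -0.0, -1.0]]
contact_force: [0.1, 0.7, -3.5]
gripper_width: 0.0252
```

Call:
{"fn": "arm_command", "kwargs": {
  "targets": [
    {"linear": [0,-0.01,0],"roll": 0,"fingers": 0},
    {"linear": [0,-0.02,0],"roll": 0,"fingers": 0},
    {"linear": [0,-0.03,0],"roll": 0,"fingers": 0},
    {"linear": [0,-0.035,0],"roll": 0,"fingers": 0},
    {"linear": [0,-0.035,0],"roll": 0,"fingers": 0}
  ]
}}

```text
clock: 8.37
position: [0.513, 0.1641, 0.1244]
ee_rot: [[0.988, 0.156, 0.0], [0.156, -0.988, 0.001], [0.0, -0.001, -1.0]]
contact_force: [-0.1, 0.3, -3.9]
gripper_width: 0.0252
```

```bash
python3 - <<'E'
from w import *
s,p,W=wr();print(s["position"],s["contact_force"],s["ee_rot"][:,0])
a=cv2.resize(p[:,:,::-1],(400,300))
p,d=ctrl.camera("side");b=cv2.resize(p[110:350,150:470,::-1],(400,300))
cv2.imwrite("pics/c4.png",np.hstack([a,b]))
E
```

```text
[0.51297539 0.16409084 0.1244068 ] [-0.06031258  0.32395686 -3.87208827] [9.87688819e-01 1.56431012e-01 3.67816454e-04]
```

View pics/c4.png

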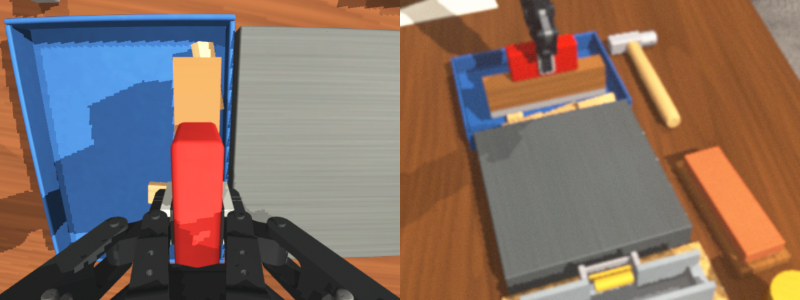

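The plate is clear and the chips lie in the tray beside and under the blade. I'm lifting and backing off to check them.

Call:
{"fn": "arm_command", "kwargs": {
  "targets": [
    {"linear": [0,0,-0.01],"roll": 0,"fingers": 0},
    {"linear": [0,0,-0.025],"roll": 0,"fingers": 0},
    {"linear": [0,0,-0.04],"roll": 0,"fingers": 0},
    {"linear": [0,0.015,-0.055],"roll": 0,"fingers": 0},
    {"linear": [0,0.035,-0.065],"roll": 0,"fingers": 0}
  ]
}}

```text
clock: 8.88
position: [0.5191, 0.1288, 0.1916]
ee_rot: [[0.988, 0.157, 0.002], [0.157, -0.988, 0.002], [0.002, -0.001, -1.0]]
contact_force: [1.2, -0.6, -3.6]
gripper_width: 0.0254
```

Call:
{"fn": "arm_command", "kwargs": {
  "targets": [
    {"linear": [0,0.025,0],"roll": 0,"fingers": 0},
    {"linear": [0,0.05,0],"roll": 0,"fingers": 0},
    {"linear": [0,0.075,0],"roll": 0,"fingers": 0},
    {"linear": [0,0.1,0],"roll": 0,"fingers": 0},
    {"linear": [0,0.125,0],"roll": 0,"fingers": 0}
  ]
}}

```text
clock: 9.3
position: [0.5379, 0.002, 0.1902]
ee_rot: [[0.988, 0.153, 0.001], [0.153, -0.988, -0.0], [0.001, 0.0, -1.0]]
contact_force: [0.3, 0.7, -4.0]
gripper_width: 0.025
```

Call:
{"fn": "arm_command", "kwargs": {
  "targets": [
    {"linear": [0,0.025,0],"roll": 0,"fingers": 0},
    {"linear": [0,0.05,0],"roll": 0,"fingers": 0},
    {"linear": [0,0.075,0],"roll": 0,"fingers": 0},
    {"linear": [0,0.1,0],"roll": 0,"fingers": 0},
    {"linear": [0,0.12,0],"roll": 0,"fingers": 0}
  ]
}}

```text
clock: 9.72
position: [0.5562, -0.1178, 0.1901]
ee_rot: [[0.988, 0.151, 0.0], [0.151, -0.988, -0.001], [0.0, 0.001, -1.0]]
contact_force: [0.7, -0.0, -4.5]
gripper_width: 0.0254
```

```bash
python3 - <<'E'
from w import *
s,p,W=wr();print(s["position"],s["contact_force"],s["ee_rot"][:,0])
out=[]
for n in("scene","side"):
    m=ctrl.camera_model(n);p,d=ctrl.camera(n);W=world(p,d,m)
    roi=(abs(W[...,0]-.51)<.16)&(W[...,1]>.115)&(W[...,1]<.36)
    k=(masks(p)["pale"]&roi).astype(np.uint8)
    nn,l=cv2.connectedComponents(k)
    for i in range(1,nn):
        P=W[l==i]
        if len(P)>30: print(n,len(P),"x",np.percentile(P[:,0],[2,98]).round(3),"y",np.percentile(P[:,1],[2,98]).round(3),"z",np.percentile(P[:,2],[2,98]).round(3))
    c=p[130:260,280:460] if n=="scene" else p[120:250,180:360]
    out.append(cv2.resize(c[:,:,::-1],(400,289),interpolation=cv2.INTER_CUBIC))
cv2.imwrite("pics/c5.png",np.hstack(out))
E
```

```text
[ 0.55615927 -0.11780723  0.19010009] [ 0.66554274 -0.00666425 -4.52344763] [9.88480788e-01 1.51346248e-01 2.13930925e-04]
scene 434 x [0.445 0.619] y [0.131 0.207] z [0.009 0.041]
scene 33 x [0.66  0.669] y [0.17  0.233] z [-0.002  0.003]
side 207 x [0.655 0.669] y [0.118 0.212] z [-0.003  0.002]
side 451 x [0.443 0.548] y [0.128 0.208] z [0.004 0.034]
side 67 x [0.351 0.365] y [0.116 0.145] z [-0.003  0.001]
```

View pics/c5.png

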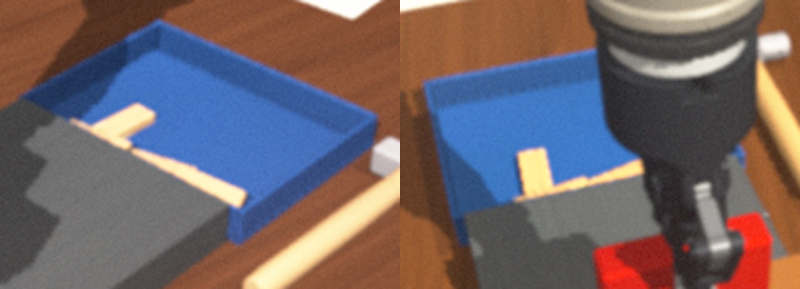

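Some chips lean against the tray's near wall, up to about z = 41 mm. I want a clearer view from above with the wrist camera.

Call:
{"fn": "arm_command", "kwargs": {
  "targets": [
    {"linear": [0,-0.025,0],"roll": 0,"fingers": 0},
    {"linear": [0,-0.06,-0.005],"roll": 0,"fingers": 0},
    {"linear": [0,-0.095,-0.01],"roll": 0,"fingers": 0},
    {"linear": [0,-0.13,-0.015],"roll": 0,"fingers": 0},
    {"linear": [0,-0.15,-0.015],"roll": 0,"fingers": 0}
  ]
}}

```text
clock: 10.28
position: [0.5325, 0.0394, 0.2059]
ee_rot: [[0.987, 0.159, 0.002], [0.159, -0.987, 0.003], [0.002, -0.002, -1.0]]
contact_force: [0.3, 0.6, -3.7]
gripper_width: 0.0255
```

```bash
python3 - <<'E'
from w import *
s,p,W=wr();print(s["position"],s["contact_force"],s["ee_rot"][:,0])
k=(masks(p)["pale"]&(W[...,1]>.1)&(W[...,2]<.07)&(abs(W[...,0]-.51)<.13)).astype(np.uint8)
nn,l,st,_=cv2.connectedComponentsWithStats(k)
c=np.array([.5363,-.0005]);ex=np.array([.988,.155]);ey=np.array([-.155,.988])
for i in range(1,nn):
    P=W[l==i]
    if len(P)>60:
        q=np.c_[(P[:,:2]-c)@ex,(P[:,:2]-c)@ey,P[:,2]]*1000
        print(st[i],"platex,y,z 2/98%",np.percentile(q,[2,98],axis=0).round(0).tolist())
        for lo in range(115,230,10):
            b=(q[:,1]>=lo)&(q[:,1]<lo+10)
            if b.sum()>10: print("   y",lo,"x",np.percentile(q[b,0],[5,95]).round(),"z",np.percentile(q[b,2],[5,50,95]).round())
cv2.imwrite("pics/w6.png",cv2.resize(p[:,:,::-1],(800,600)))
E
```

```text
[0.53254138 0.03942888 0.20594427] [ 0.2581244   0.64137652 -3.70108823] [0.9872452  0.15919407 0.00204049]
[   0   34  120   20 1261] platex,y,z 2/98% [[136.0, 215.0, -2.0], [149.0, 305.0, 1.0]]
   y 205 x [137. 138.] z [-1.  0.  2.]
   y 215 x [136. 140.] z [-2. -0.  1.]
   y 225 x [137. 141.] z [-2. -0.  1.]
[ 119   81   86  217 5443] platex,y,z 2/98% [[-67.0, 146.0, 9.0], [105.0, 219.0, 29.0]]
   y 135 x [-74.  58.] z [20. 24. 32.]
   y 145 x [-65.  99.] z [14. 19. 25.]
   y 155 x [-42.  96.] z [15. 17. 30.]
   y 165 x [-60. 101.] z [12. 16. 26.]
   y 175 x [-62.  46.] z [ 7. 14. 16.]
   y 185 x [-62. -40.] z [ 8. 14. 15.]
   y 195 x [-61. -39.] z [ 9. 14. 15.]
   y 205 x [-61. -38.] z [12. 14. 16.]
   y 215 x [-60. -38.] z [12. 14. 15.]
```

View pics/w6.png

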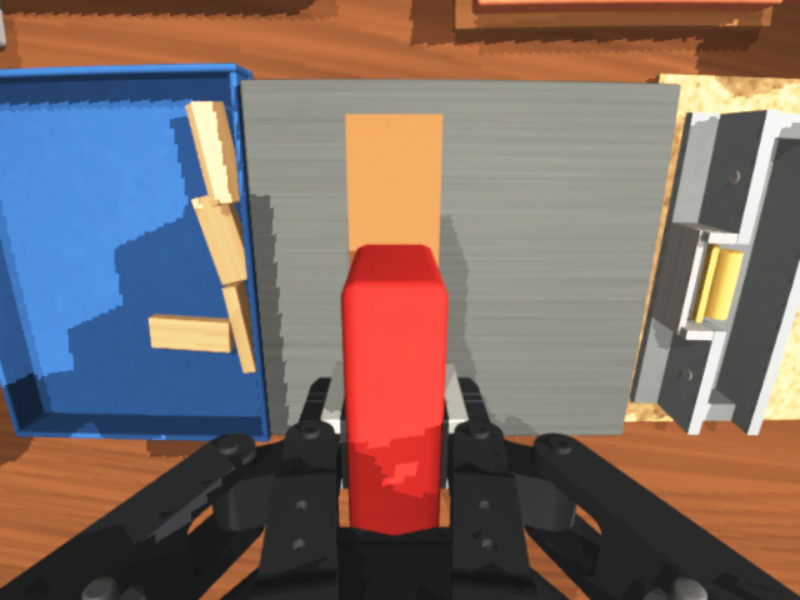

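All four chips lie in the tray below rim level and the plate is clean. Next I measure the bare part of the mat from the saved side image for the placing.

```bash
python3 - <<'E'
from h import *
q=np.load("side.npz");p=q["p"];W=world(p,q["d"],q)
h=cv2.cvtColor(p,cv2.COLOR_RGB2HSV).astype(int)
k=((h[...,0]>12)&(h[...,0]<30)&(h[...,2]>110)&(h[...,1]>60)&(W[...,2]>.002)&(W[...,2]<.010)&(np.hypot(W[...,0]-.58,W[...,1]+.25)<.2)).astype(np.uint8)
k=cv2.morphologyEx(k,cv2.MORPH_CLOSE,np.ones((3,3)));k=cv2.morphologyEx(k,cv2.MORPH_OPEN,np.ones((5,5)))
n,l,s,_=cv2.connectedComponentsWithStats(k);i=1+s[1:,4].argmax();print(s[i])
P=W[(l==i)&np.isfinite(W[...,2])];r=cv2.minAreaRect((P[:,:2]*1000).astype(np.float32));print(r);print(cv2.boxPoints(r).round())
t=np.radians(8.0);R=np.array([[np.cos(t),np.sin(t)],[-np.sin(t),np.cos(t)]])
g=(P[:,:2]-[.5655,-.1955])@R.T*1000
for a in range(-150,151,30):
    b=abs(g[:,0]-a)<8
    if b.sum()>5: print("x'",a,"y' range",np.percentile(g[b,1],[2,98]).round())
print("x' range at y'-70",np.percentile(g[abs(g[:,1]+70)<10,0],[1,99]).round())
E
```

```text
[  232   338   217   142 16681]
((574.1035766601562, -231.2672576904297), (265.3830261230469, 199.28128051757812), 8.300938606262207)
[[ 428. -152.]
 [ 457. -349.]
 [ 720. -311.]
 [ 691. -114.]]
x' -120 y' range [-123.   57.]
x' -90 y' range [-134.  -29.]
x' -60 y' range [-135.  -29.]
x' -30 y' range [-134.  -29.]
x' 0 y' range [-135.  -30.]
x' 30 y' range [-134.  -30.]
x' 60 y' range [-134.  -30.]
x' 90 y' range [-133.  -31.]
x' 120 y' range [-132.  -10.]
x' range at y'-70 [-124.  129.]
```

Call:
{"fn": "arm_command", "kwargs": {
  "targets": [
    {"linear": [0,0.025,0],"roll": 0,"fingers": 0},
    {"linear": [-0.001,0.06,0],"roll": 0,"fingers": 0},
    {"linear": [-0.001,0.095,0],"roll": 0,"fingers": 0},
    {"linear": [-0.002,0.13,0],"roll": 0,"fingers": 0},
    {"linear": [-0.0025,0.165,0],"roll": 0,"fingers": 0}
  ]
}}

```text
clock: 10.75
position: [0.556, -0.1307, 0.2048]
ee_rot: [[0.988, 0.155, 0.0], [0.155, -0.988, 0.0], [0.0, -0.0, -1.0]]
contact_force: [1.3, 1.1, -3.1]
gripper_width: 0.0251
```

Call:
{"fn": "arm_command", "kwargs": {
  "targets": [
    {"linear": [-0.001,0.035,0],"roll": 0.005,"fingers": 0},
    {"linear": [-0.001,0.07,0],"roll": 0.01,"fingers": 0},
    {"linear": [-0.002,0.105,0],"roll": 0.015,"fingers": 0},
    {"linear": [-0.002,0.13,0],"roll": 0.015,"fingers": 0},
    {"linear": [-0.002,0.142,0],"roll": 0.015,"fingers": 0}
  ]
}}

```text
clock: 11.17
position: [0.5753, -0.275, 0.2046]
ee_rot: [[0.991, 0.135, -0.0], [0.135, -0.991, -0.002], [-0.0, 0.002, -1.0]]
contact_force: [-0.0, 0.7, -3.2]
gripper_width: 0.0257
```

Call:
{"fn": "arm_command", "kwargs": {
  "targets": [
    {"linear": [0,0,0],"roll": 0,"fingers": 0},
    {"linear": [0,0,0],"roll": 0,"fingers": 0},
    {"linear": [0,0,0.01],"roll": 0,"fingers": 0},
    {"linear": [0,0,0.02],"roll": 0,"fingers": 0},
    {"linear": [0,0,0.03],"roll": 0,"fingers": 0}
  ]
}}

```text
clock: 11.58
position: [0.5761, -0.2683, 0.1731]
ee_rot: [[0.99, 0.142, -0.001], [0.142, -0.99, 0.001], [-0.0, -0.001, -1.0]]
contact_force: [-0.1, 0.1, -4.0]
gripper_width: 0.0253
```

Call:
{"fn": "arm_command", "kwargs": {
  "targets": [
    {"linear": [0,0.003,0.015],"roll": 0,"fingers": 0},
    {"linear": [0,0.005,0.035],"roll": 0,"fingers": 0},
    {"linear": [0,0.006,0.055],"roll": 0,"fingers": 0},
    {"linear": [0,0.006,0.07],"roll": 0,"fingers": 0},
    {"linear": [0,0.006,0.078],"roll": 0,"fingers": 0}
  ]
}}

```text
clock: 12.0
position: [0.5753, -0.2745, 0.0929]
ee_rot: [[0.99, 0.141, -0.004], [0.141, -0.99, 0.002], [-0.004, -0.003, -1.0]]
contact_force: [-0.5, 0.1, -4.8]
gripper_width: 0.0253
```

Call:
{"fn": "arm_command", "kwargs": {
  "targets": [
    {"linear": [0,0,0],"roll": 0,"fingers": 0},
    {"linear": [0,0,0.001],"roll": 0,"fingers": 0},
    {"linear": [0,0,0.002],"roll": 0,"fingers": 0},
    {"linear": [0,0,0.003],"roll": 0,"fingers": 0},
    {"linear": [0,0,0.003],"roll": 0,"fingers": 0}
  ]
}}

```text
clock: 12.42
position: [0.5775, -0.2764, 0.0941]
ee_rot: [[0.99, 0.139, 0.001], [0.139, -0.99, -0.001], [0.001, 0.001, -1.0]]
contact_force: [0.5, 0.2, -3.9]
gripper_width: 0.0252
```

Call:
{"fn": "arm_command", "kwargs": {
  "targets": [
    {"linear": [0,0,0.001],"roll": 0,"fingers": 0},
    {"linear": [0,0,0.002],"roll": 0,"fingers": 0},
    {"linear": [0,0,0.003],"roll": 0,"fingers": 0},
    {"linear": [0,0,0.003],"roll": 0,"fingers": 0},
    {"linear": [0,0,0.003],"roll": 0,"fingers": 0}
  ]
}}

```text
clock: 12.83
position: [0.5769, -0.2762, 0.0902]
ee_rot: [[0.99, 0.139, -0.0], [0.139, -0.99, 0.0], [-0.0, -0.0, -1.0]]
contact_force: [0.6, 0.1, -3.2]
gripper_width: 0.0254
```

Call:
{"fn": "arm_command", "kwargs": {
  "targets": [
    {"linear": [0,0,0.0005],"roll": 0,"fingers": 0},
    {"linear": [0,0,0.001],"roll": 0,"fingers": 0},
    {"linear": [0,0,0.0015],"roll": 0,"fingers": 0},
    {"linear": [0,0,0.0015],"roll": 0,"fingers": 0},
    {"linear": [0,0,0.0015],"roll": 0,"fingers": 0}
  ]
}}

```text
clock: 13.25
position: [0.577, -0.2762, 0.0888]
ee_rot: [[0.99, 0.139, -0.0], [0.139, -0.99, 0.0], [-0.0, -0.0, -1.0]]
contact_force: [0.0, -0.6, -4.1]
gripper_width: 0.0253
```

Call:
{"fn": "arm_command", "kwargs": {
  "targets": [
    {"linear": [0,0,0.0003],"roll": 0,"fingers": 0},
    {"linear": [0,0,0.0006],"roll": 0,"fingers": 0},
    {"linear": [0,0,0.0008],"roll": 0,"fingers": 0},
    {"linear": [0,0,0.0008],"roll": 0,"fingers": 0},
    {"linear": [0,0,0.0008],"roll": 0,"fingers": 0}
  ]
}}

```text
clock: 13.67
position: [0.5769, -0.2763, 0.0886]
ee_rot: [[0.99, 0.139, 0.0], [0.139, -0.99, -0.0], [0.0, 0.0, -1.0]]
contact_force: [-4.6, 1.4, 5.5]
gripper_width: 0.0253
```

The scraper is in contact (force went from -4 to +5.5 N), so I release it and rise.

Call:
{"fn": "arm_command", "kwargs": {
  "targets": [
    {"linear": [0,0,0],"roll": 0,"fingers": 0.7},
    {"linear": [0,0,0],"roll": 0,"fingers": 0.7},
    {"linear": [0,0,0],"roll": 0,"fingers": 0.7},
    {"linear": [0,0,0],"roll": 0,"fingers": 0.7},
    {"linear": [0,0,0],"roll": 0,"fingers": 0.7}
  ]
}}

```text
clock: 14.08
position: [0.5772, -0.2763, 0.088]
ee_rot: [[0.99, 0.139, 0.0], [0.139, -0.99, -0.0], [0.0, 0.0, -1.0]]
contact_force: [-0.0, 0.5, -0.8]
gripper_width: 0.0595
```

Call:
{"fn": "arm_command", "kwargs": {
  "targets": [
    {"linear": [0,0,-0.01],"roll": 0,"fingers": 0.7},
    {"linear": [0,0,-0.025],"roll": 0,"fingers": 0.7},
    {"linear": [0,0,-0.045],"roll": 0,"fingers": 0.7},
    {"linear": [0,0,-0.07],"roll": 0,"fingers": 0.7},
    {"linear": [0,0,-0.1],"roll": 0,"fingers": 0.7}
  ]
}}

```text
clock: 14.5
position: [0.5762, -0.2759, 0.1885]
ee_rot: [[0.99, 0.139, -0.002], [0.139, -0.99, 0.001], [-0.002, -0.001, -1.0]]
contact_force: [-0.0, 0.0, -0.3]
gripper_width: 0.0597
```

Call:
{"fn": "arm_command", "kwargs": {
  "targets": [
    {"linear": [-0.015,0,-0.02],"roll": 0,"fingers": 0.7},
    {"linear": [-0.035,0,-0.04],"roll": 0,"fingers": 0.7},
    {"linear": [-0.055,0,-0.05],"roll": 0,"fingers": 0.7},
    {"linear": [-0.07,0,-0.05],"roll": 0,"fingers": 0.7},
    {"linear": [-0.08,0,-0.05],"roll": 0,"fingers": 0.7}
  ]
}}

```text
clock: 14.92
position: [0.4966, -0.2882, 0.2398]
ee_rot: [[0.99, 0.138, 0.002], [0.138, -0.99, -0.001], [0.002, 0.002, -1.0]]
contact_force: [0.2, 0.8, -0.3]
gripper_width: 0.0601
```

```bash
python3 - <<'E'
from w import *
s=ctrl.sense();print(s["clock"],s["position"],s["contact_force"],s["gripper_width"])
o=[]
for n in("scene","side"):
    m=ctrl.camera_model(n);p,d=ctrl.camera(n);W=world(p,d,m)
    print(n,rect(W,masks(p)["red"],(.105,.117)));o.append(cv2.resize(p[:,:,::-1],(400,300)))
s,p,W=wr();print("wrist",rect(W,masks(p)["red"],(.105,.117)));o.append(cv2.resize(p[:,:,::-1],(400,300)));o.append(0*o[0])
cv2.imwrite("pics/end.png",np.vstack([np.hstack(o[:2]),np.hstack(o[2:])]))
E
```

```text
14.9167 [ 0.49659836 -0.28821692  0.23977398] [ 0.20334998  0.77965181 -0.31672902] 0.060055200683373645
scene None
side [ 575.1 -278.8   97.5   24.5    8.   110.5 1700. ]
wrist [ 572.8 -265.3   98.2   19.8   19.3  109.4  438. ]
```

View pics/end.png

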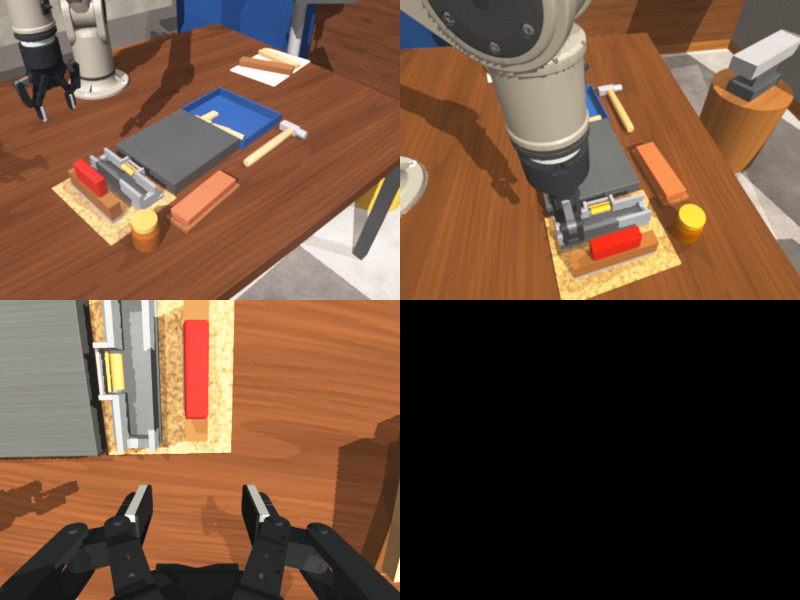

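The scraper stands upright on the bare mat, clear of the rail. Its handle top is at 110.5 mm against the 111 mm expected, and the gripper is clear.

```bash
python3 -c "
from cell import ctrl
print(ctrl.hand_in())"
```

```text
the job is handed in; nothing more can be done
None
```

I pulled the scraper straight up out of the rail and swept all four chips into the tray in one pass. I then stood the scraper on the bare half of the mat and handed in at about 15 s.

- **Wiping force:** the foot glided about 2 mm above the plate. The force readings at each step showed only the scraper's own weight, so I saw no pressing on the plate.
- **Chips:** the last close look showed the plate clear and all four chips inside the tray, below the rim. At least one leans against the tray's near wall instead of lying flat. Just before that, the scene camera's depth had put the highest chip points at 41 mm, above the rim. The closer wrist view gave at most 32 mm, against a 34 mm rim.
- **Scraper:** it stands upright with the handle top at 110.5 mm (111 expected), about 8° in yaw. It is clear of the rail, and the gripper is touching nothing.
- **Disagreement:** the final wrist-camera fit of the handle was off (y −265 mm, yaw 19°) because only part of the handle's top passed the mask. I trusted the side camera, which gave y −279 mm and yaw 8° and matched where the arm released it (y −276 mm). The scene camera's colour mask never gave a clean fit of the handle's top.
- **Bystanders:** the stone, jar and hammer look unmoved in the pictures; I did not measure them.

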